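# Close and pin the cover plate of a slip-casting cradle

## Robot

A 7-joint arm with a two-finger parallel gripper is mounted at the origin on a cart in front of the work surface, level with it; the furniture and walls round the work are solid. World frame = base frame: x ahead of the robot, y to its left, z up, the work surface at z = 0. Lengths are in m, angles in rad, forces in N, time in s.
With the tool pointing down it reaches from about 0.35 to 0.9 m from the base axis. Payload 19.9 kg.
Tool frame: the origin (TCP) lies midway between the tips of the shut fingers; the grasp point (between the pads) lies 19 mm behind it; z points along the fingers, y is the line along which they close (so a half turn about z gives the same grasp; the last joint's range is limited). The gripper opens to 85 mm and grips with 20 to 120 N. Pads are 22 mm wide; open, the fingers measure 114 mm over their backs; the gripper's body (76 mm by 85 mm) begins 54 mm behind the grasp point. The pads swing forward as they close: fully open they stand 13 mm farther back than shut.
Start: joints at [-1.329, 0.417, -0.01, 1.614, 0.005, 1.111, -0.053], TCP at [0.174, 0.6, 0.231] pointing down, gripper open.
Joint ranges: [-2.81, 2.81], [-0.39, 2.02], [-1.27, 1.25], [0.06, 2.57], [-1.19, 4.33], [0.19, 2], [-2.82, 2.82]. Speed limits (rad/s): [1.89, 1.89, 2.39, 2.39, 3.01, 3.01, 3.01].

## Interface

Orientations are given as a unit quaternion [w, x, y, z].
In Python, from bench import robot, vision, order gives the robot as it stands.
- The arm moves only by the shell command python3 -m handwheel [FORCE], which reads ROWS from standard input. ROWS is a JSON object with one list for each field, all of the same length, 1 to 20, a row being the entries at one place: sx, sy, sz (the shift in a scale on which 1.0 is 0.2 m), rz (a turn about the tool's z in normalised numbers (1 is 120 degrees)), jaw (the opening from 0.0 (shut) to 1.0 (fully open)); each row shifts and turns the commanded pose from where the row before left it, along the tool's axes as they then stand; what a row does not reach is not made up. A row lasts 1/12 s, in which the tool goes at most 0.0417 m and 0.125 rad, less where a joint would pass 70% of its speed; a pose out of reach is approached as far as the arm can. The fingers move at their own pace and stop on an object; FORCE is the grip in N (left out, the last holds). Time passes only in rows, so rows that do not move let the fingers close. It prints the time, the measured TCP pose, the force, the opening and the grip force at its end. Input that does not fit is refused with a message, and nothing moves.
- robot.read_state(): the state, without advancing time (a new reading comes with each control period).
- vision.grab_frame(name): name is "scene" or "top"; returns (picture, depth): 384x512x3 uint8, red, green, blue; 384x512 float32, m along the optical axis (not along the pixel's ray), 0 where there is no reading.
- vision.calibration(name): a dict with "camera_matrix" (3x3 intrinsics, pixels), "R" (3x3) and "t" (3): a world point X has camera coordinates R X + t. Camera axes: x right, y down, z forward; pixel columns grow to the right and rows downward; lengths in m; the calibration is good to about 2 mm. A picture is of the moment at which its call begins. calibration takes no time and is no camera call.
- order.sign_off(): hands the job in; it is judged then, once.
The state is a dict: "t": time; "q": joint angles; "qd": joint speeds; "joint_torque": joint torques, N m; "tool_pos": TCP position; "orientation": TCP orientation; "ft_force": force on the tool from outside, world axes, zero at the start; "torque": the same for the moment, N m; "opening": opening from 0.0 (shut) to 1.0 (fully open); "gripper_force": force on a finger pad.
Only numpy, scipy, OpenCV 4.12 (cv2) and the standard library are available. Lean on these libraries where they do the work, as an engineer would, in place of code of your own. Each camera call takes 0.05 s, during which the arm holds its last target. There are 200 camera calls.

## Task

Get the plaster mould in the casting cradle ready for pouring: swing the pivoted cover plate by its black knob towards the robot, square against its stop, so that the pour opening stands over the mould's pour hole. Then take the red-handled drop pin from its wooden rest, put its tip through the slot in the end of the cover plate, feel along the slot for the hole in the post hidden underneath, and let the pin go fully home, upright with its collar down on the plate. Leave the sanding block and the blue tin where they are.

Things in the scene. Friction and masses are not known exactly. Their poses are not given: they have to be found in the camera images.
- cradle: casting cradle, fixed: plywood base 200 x 490 x 12 mm (long side along its y) with a closed two-part plaster mould 162 x 307 mm, 104 mm high. Origin on the bench under the mould's middle. Pivot post at y = +200 mm, dark steel keeper post near y = -205 mm, steel stop at x = -73, y = -175 mm, whose top is 6 mm above the cover plate.
- cover (a joint): angle (rad) of the cover plate about its upright pivot: 0 = square, against the stop; starts open by 0.06 to 0.135, the slotted end swung to the cradle's +x (away from the robot). The pivot is stiff (1.2 N m): the plate stays where it is left. Aluminium plate 130 mm wide, 8 mm thick, top 126 mm above the bench; bars 7 mm high along its long edges end 50 mm short of the slot's centre.
- cover_pivot (a point): pivot axis of the cover plate, at the plate's top face; z up, y points from the slot to the pivot. The 60 mm pour opening is 190 mm, the knob 310 mm and the slot's centre 405 mm from it.
- cover_knob (a point): black upright knob on the cover plate, 24 mm across, its top 42 mm above the plate; this point is on its axis 28 mm above the plate's top face, at the height to grip. Moves with the plate.
- cover_slot (a point): centre of the slot at the plate's top face, moving with the plate; slot 44 mm long along this frame's y, 14 mm wide along x, ends rounded, 8 mm deep. With the cover square the keeper post's flat top is right under all of it, with one upright hole, 12.5 mm wide and 38 mm deep, midway across the slot and anywhere up to 12 mm either way along it from the centre (hidden, differs each time).
- pin: loose drop pin of 90 g, standing upright in its rest at the start; origin at the middle of its tip, z up along the pin. Steel shank 10 mm in diameter and 40 mm long from tip to collar, its last 8 mm tapering to 5 mm at the tip; collar 26 mm across from 40 to 46 mm; above it a red handle 20 mm across, from 46 to 94 mm.
- pin_grip (a point): middle of the red handle, on the pin's axis 70 mm above its tip: the place to grip.
- pin_tip (a point): middle of the pin's tip. When the pin is home its collar stands on the cover plate and this point is 40 mm below the plate's top face, 32 mm deep in the post's hole.
- pin_rest: fixed wooden block 55 x 100 x 52 mm with two upright holes of 12.5 mm at its y = -24 and +24 mm; the pin stands in the -24 mm hole with its collar on the block. Origin under its middle.
- sanding_block: dark grey sanding block 53 x 87 x 28 mm on the bench; leave it alone.
- parts_tin: flat blue tin 116 x 155 x 38 mm near the front right; leave it alone.

How it is judged:
By the outcome, as a careful person would: the job done as asked, in the order asked, and still so for the second after the job is handed in, with the robot touching nothing.
It also fails if it takes over 51 s, if anything falls off the work surface, if the arm or the gripper's body presses on something with over 40 N, if the wrist force passes 120 N, or if a joint passes its speed limit or range.

## Working session

There is one attempt and no reset: what is moved stays moved. The work goes in short steps, Python scripts to look and compute and a shell command to move; the robot and the scene stay as the last step left them, time stands still between calls to the robot, and variables do not carry over. Pictures are saved under pics/ and viewed, at most 10 in all, crops included, and the job is handed in when it is done.

```bash
ls; mkdir -p pics
python3 - <<'E'
from bench import robot, vision
import cv2,numpy as np
s=robot.read_state();print(s['t'],s['tool_pos'],s['orientation'],s['opening'])
for n in ("scene","top"):
    p,d=vision.grab_frame(n);np.savez(f'{n}0.npz',p=p,d=d)
    cv2.imwrite(f'pics/{n}0.png',p[:,:,::-1]);c=vision.calibration(n)
    print(n,c, (-c['R'].T@c['t']))
E
```

```text
pics
0.0 [0.17430977 0.59981853 0.23062842] [-3.34235562e-05  1.40914247e-01  9.90021599e-01 -6.38264967e-04] 1.0013640065041838
scene {'camera_matrix': array([[366.71571566,   0.        , 254.71584584],
       [  0.        , 366.71571566, 194.00342525],
       [  0.        ,   0.        ,   1.        ]]), 'R': array([[ 0.49502453, -0.86883668, -0.00857496],
       [-0.46787115, -0.25823022, -0.84522999],
       [ 0.73215251,  0.42242156, -0.53433391]]), 't': array([-0.32360709,  0.31794234,  0.80809377])} [-0.28269839 -0.54041562  0.69775139]
top {'camera_matrix': array([[389.94477922,   0.        , 257.74715597],
       [  0.        , 389.94477922, 192.34190392],
       [  0.        ,   0.        ,   1.        ]]), 'R': array([[-0.01636369, -0.99985856,  0.0038836 ],
       [-0.9904729 ,  0.01567868, -0.13681234],
       [ 0.1367321 , -0.00608536, -0.99058937]]), 't': array([-0.03479986,  0.50455517,  1.16520445])} [ 0.33985791 -0.03561501  1.22340367]
```

View pics/scene0.png

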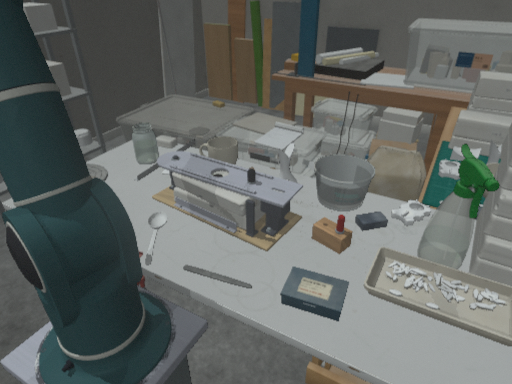

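View pics/top0.png

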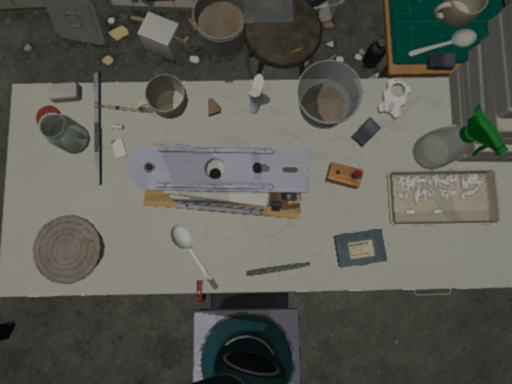

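The scene view shows the cover's knob at about (251,175) and the pin at (341,222). In the top view the pivot is at about (149,167), the opening at (215,168), the knob at (257,168), the slot at (290,169) and the pin at (356,174). Next I enlarge the top view.

```bash
cat > h.py <<'E'
from bench import robot, vision
import cv2,numpy as np
def cast(n,uv,z):
    c=vision.calibration(n);C=-c['R'].T@c['t']
    r=c['R'].T@np.linalg.inv(c['camera_matrix'])@np.array([uv[0],uv[1],1.])
    return C+r*(z-C[2])/r[2]
def tri(a,b):
    A=[];B=[]
    for n,uv in(("scene",a),("top",b)):
        c=vision.calibration(n);C=-c['R'].T@c['t'];r=c['R'].T@np.linalg.inv(c['camera_matrix'])@np.array([uv[0],uv[1],1.]);r/=np.linalg.norm(r)
        P=np.eye(3)-np.outer(r,r);A.append(P);B.append(P@C)
    return np.linalg.lstsq(np.vstack(A),np.hstack(B),rcond=None)[0]
def blobs(n,p,m,roi,amin=8):
    u0,v0,u1,v1=roi;k=np.zeros(m.shape,np.uint8);k[v0:v1,u0:u1]=m[v0:v1,u0:u1]
    _,_,st,ce=cv2.connectedComponentsWithStats(k)
    for s,c in zip(st[1:],ce[1:]):
        if s[4]>=amin: print(n,s,c.round(1))
E
python3 - <<'E'
from h import *
t=np.load('top0.npz')['p'];s=np.load('scene0.npz')['p']
a=cv2.resize(t[135:225,135:375,::-1],None,fx=3.3,fy=3.3,interpolation=2)
b=cv2.resize(s[140:260,150:360,::-1],None,fx=2.4,fy=2.4,interpolation=2)
o=np.zeros((600,800,3),np.uint8);o[:a.shape[0],:a.shape[1]]=a;o[300:300+b.shape[0],:b.shape[1]]=b
cv2.imwrite('pics/c1.png',o)
for n,p,roi in(("top",t,(130,135,375,225)),("scene",s,(150,140,360,260))):
    h=cv2.cvtColor(p,cv2.COLOR_RGB2HSV)
    red=((h[...,0]<8)|(h[...,0]>172))&(h[...,1]>140)&(h[...,2]>60)
    print('red');blobs(n,p,red,roi)
    print('dark');blobs(n,p,p.max(2)<50,roi)
E
```

```text
red
top [352 170   9   7  42] [356.5 173.3]
dark
top [352 137  11   9  20] [357.4 141. ]
top [253 163   8   9  57] [257.  167.3]
top [146 164   6   6  24] [148.5 166.5]
top [210 169  10   9  79] [214.6 173.3]
top [281 193   6   7  33] [283.7 196. ]
top [291 193   5   4  12] [293.4 193.9]
top [271 201  11   9  60] [275.4 205.2]
red
scene [337 215   8  16  64] [340.  222.2]
dark
```

View pics/c1.png

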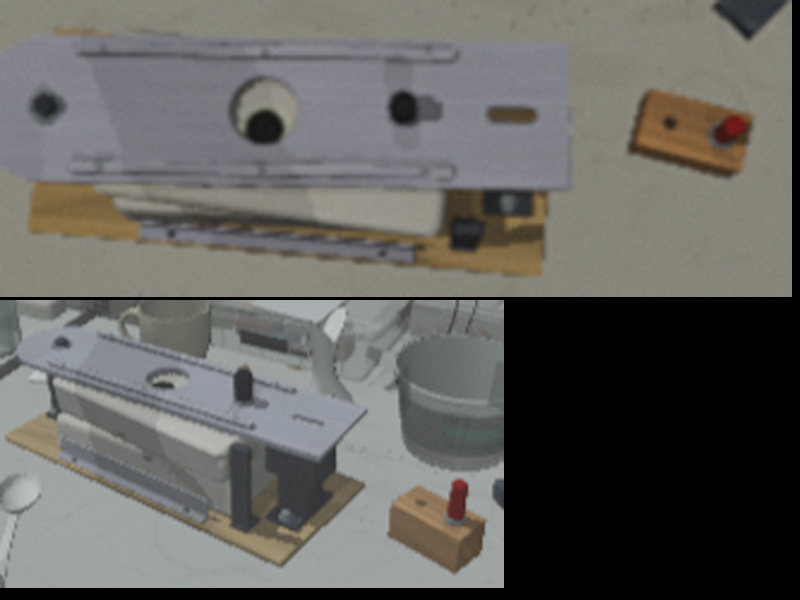

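The crop shows the cover open to the far side: slot centre near top-view (289.8,169.5), knob top (257,167.4), pivot (148.6,166.8). The stop post is at (276,205), the pin's red handle at (356.5,173.3), and the base's front edge runs (144,205) to (299.5,218).

Run:
```python
from h import *
pr=lambda n,x:print(n,np.round(x,4))
P=cast('top',(148.6,166.8),.126);O=cast('top',(214.9,168.3),.126);S=cast('top',(289.8,169.5),.126);K=cast('top',(257,167.4),.166)
S2=cast('scene',(150+307/2.4,140+(419-300)/2.4),.126);K2=tri((150+243/2.4,140+(368-300)/2.4),(257,167.4))
for n,x in zip('P O S K S2 K2'.split(),(P,O,S,K,S2,K2)):pr(n,x)
pr('PS,PO,PK',[np.linalg.norm((x-P)[:2]) for x in(S,O,K)])
a=lambda v:np.arctan2(v[0],-v[1])
pr('ang',[a(S-P),a(O-P),a(K-P)])
b0=cast('top',(144.1,205.3),.012);b1=cast('top',(299.5,218),.012);pr('base',[b0,b1]);pr('yawbase',a(b1-b0));pr('len',np.linalg.norm(b1-b0))
pr('stoptop',cast('top',(275.8,203),.132))
pr('pin tri',tri((340,222.2),(356.5,173.3)));pr('pin z.082',cast('top',(356.5,173.3),.084));pr('scene',cast('scene',(340,222.2),.082))
# rest top corners in the crop, z=.052
for u,v in((651,91),(751,108),(736,163),(634,142),(670,123)):pr('rest',cast('top',(u/3.3+135,v/3.3+135),.052))
s=np.load('scene0.npz');d=np.load('top0.npz')['d'];print(d[160:166,185],d[172:175,355:358])
```

```text
P [0.5701 0.269  0.126 ]
O [0.5628 0.0792 0.126 ]
S [ 0.5559 -0.1353  0.126 ]
K [ 0.5554 -0.0412  0.166 ]
S2 [ 0.5554 -0.1366  0.126 ]
K2 [ 0.5553 -0.0431  0.1729]
PS,PO,PK [0.4045 0.1899 0.3105]
ang [-0.0351 -0.0386 -0.0475]
base [[ 0.4719  0.3119  0.012 ]
 [ 0.4245 -0.1715  0.012 ]]
yawbase -0.0977
len 0.4858
stoptop [ 0.4594 -0.0926  0.132 ]
pin tri [ 0.5493 -0.3362  0.0821]
pin z.082 [ 0.5496 -0.3371  0.084 ]
scene [ 0.5481 -0.3351  0.082 ]
rest [ 0.5901 -0.2729  0.052 ]
rest [ 0.5726 -0.3651  0.052 ]
rest [ 0.5211 -0.3485  0.052 ]
rest [ 0.5423 -0.2551  0.052 ]
rest [ 0.5596 -0.2892  0.052 ]
[1.1169022 1.1208454 1.113462  1.1196092 1.118997  1.1142492] [[1.1377234 1.1388937 1.1400408]
 [1.1325037 1.1396114 1.1382455]
 [1.135767  1.1371317 1.135896 ]]
```

Cover opening is about 0.06 rad, and the tool's y already lies nearly along the plate, so I'll grip the knob along the plate's length. First I go above the knob.

The rows are not in the units I measure in: shifts go in shares of 0.2 m and turns go in shares of 120 degrees. I convert before sending: -0.0337 m is -0.1685, -0.0242 m is -0.121, -0.1 rad is -0.0477.

```bash
echo '{"sx": [0, 0, -0.121, -0.121, -0.121, -0.121, -0.121, -0.121, -0.121, -0.121, -0.121, -0.121, -0.121, -0.121, -0.121, -0.121, -0.121, -0.121, -0.121], "sy": [0, 0, -0.1685, -0.1685, -0.1685, -0.1685, -0.1685, -0.1685, -0.1685, -0.1685, -0.1685, -0.1685, -0.1685, -0.1685, -0.1685, -0.1685, -0.1685, -0.1685, -0.1685], "sz": [0, 0, 0, 0, 0, 0, 0, 0, 0, 0, 0, 0, 0, 0, 0, 0, 0, 0, 0], "rz": [-0.0477, -0.0477, 0, 0, 0, 0, 0, 0, 0, 0, 0, 0, 0, 0, 0, 0, 0, 0, 0], "jaw": [1, 1, 1, 1, 1, 1, 1, 1, 1, 1, 1, 1, 1, 1, 1, 1, 1, 1, 1]}' | python3 -m handwheel 60
cat >> h.py <<'E'
def rel(target):
    s=robot.read_state();w,x,y,z=s['orientation'];from scipy.spatial.transform import Rotation as R
    M=R.from_quat([x,y,z,w]).as_matrix();print('t',s['t'],'pos',np.round(s['tool_pos'],4),'yaw',round(np.arctan2(M[0,1],M[1,1]),4),'zaxis',M[:,2].round(4),'F',np.round(s['ft_force'],1),'op',round(s['opening'],3))
    print('tool-frame delta',np.round(M.T@(np.array(target)-s['tool_pos']),4))
E
python3 -c "
from h import *
rel([.557,-.041,.136])"
```

```text
t: 1.68
tool_pos: [0.5375, -0.0067, 0.2313]
orientation: [0.0, 0.041, 0.999, -0.0]
ft_force: [-0.0, 1.4, -0.1]
opening: 0.999
gripper_force: 0.0
t 1.6833 pos [ 0.5375 -0.0067  0.2313] yaw 0.0826 zaxis [ 0. -0. -1.] F [-0.   1.4 -0.1] op 0.999
tool-frame delta [-0.0222 -0.0325  0.0953]
```

To row units: -0.0325 m is -0.1625, -0.0222 m is -0.111.

```bash
echo '{"sx": [-0.111, 0, 0, 0], "sy": [-0.1625, 0, 0, 0], "sz": [0, 0, 0.1, 0], "rz": [0, 0, 0, 0], "jaw": [1, 1, 1, 1]}' | python3 -m handwheel | head -3
python3 - <<'E'
from h import *
rel([.557,-.041,.136])
p,d=vision.grab_frame('scene')
cv2.imwrite('pics/k.png',cv2.resize(p[90:240,150:350,::-1],None,fx=3,fy=3))
E
```

```text
t: 2.02
tool_pos: [0.5552, -0.0394, 0.2085]
orientation: [-0.002, 0.042, 0.999, -0.0]
t 2.0167 pos [ 0.5552 -0.0394  0.2085] yaw 0.0837 zaxis [-3.9e-03 -5.0e-04 -1.0e+00] F [ 0.5  0.2 -2.1] op 1.003
tool-frame delta [-0.0022 -0.0014  0.0725]
```

View pics/k.png

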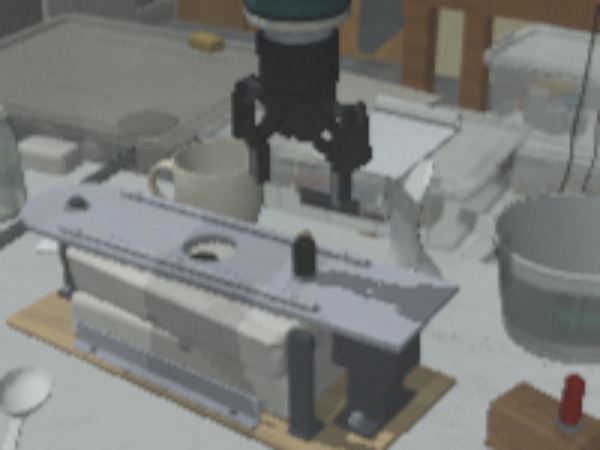

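The open fingers, with tips near (260,180) and (340,205) in the crop, straddle the knob at (303,240). I descend and grip.

To row units: 0.037 m is 0.185, 0.035 m is 0.175.

```bash
echo '{"sx": [-0.01, 0, 0, 0, 0, 0, 0, 0, 0, 0], "sy": [-0.005, 0, 0, 0, 0, 0, 0, 0, 0, 0], "sz": [0.175, 0.185, 0, 0, 0, 0, 0, 0, 0, 0], "rz": [0, 0, 0, 0, 0, 0, 0, 0, 0, 0], "jaw": [1, 1, 1, 0.1, 0.1, 0.1, 0.1, 0.1, 0.1, 0.1]}' | python3 -m handwheel 60
python3 -c "
from h import *
rel([.557,-.041,.136])"
```

```text
t: 2.9
tool_pos: [0.5591, -0.0404, 0.1408]
orientation: [0.001, 0.041, 0.999, 0.0]
ft_force: [-2.3, -0.4, 14.2]
opening: 0.257
gripper_force: 58.6
t 2.9 pos [ 0.5591 -0.0404  0.1408] yaw 0.0829 zaxis [ 0.0021  0.     -1.    ] F [-2.3 -0.4 14.2] op 0.257
tool-frame delta [ 0.0021 -0.0008  0.0048]
```

To row units: -0.004 m is -0.02, 0.003 m is 0.015, 0.012 rad is 0.0057.

```bash
echo '{"sx": [0.01, 0.02, 0.02, 0.02, 0.015, 0], "sy": [0, 0, 0, 0, 0, 0], "sz": [-0.02, 0, 0, 0, 0, 0], "rz": [0, 0.0057, 0.0057, 0.0057, 0.0057, 0], "jaw": [0.1, 0.1, 0.1, 0.1, 0.1, 0.1]}' | python3 -m handwheel
python3 - <<'E'
from h import *
rel([.557,-.041,.136])
p,d=vision.grab_frame('top');np.savez('top1.npz',p=p)
cv2.imwrite('pics/t1.png',cv2.resize(p[135:225,135:375,::-1],None,fx=3.3,fy=3.3,interpolation=2))
E
```

```text
t: 3.4
tool_pos: [0.5387, -0.039, 0.1412]
orientation: [-0.003, 0.066, 0.998, -0.001]
ft_force: [0.1, -4.7, -32.7]
opening: 0.25
gripper_force: 67.0
t 3.4 pos [ 0.5387 -0.039   0.1412] yaw 0.1326 zaxis [-5.3e-03 -9.0e-04 -1.0e+00] F [  0.1  -4.7 -32.7] op 0.25
tool-frame delta [-0.0184  0.0004  0.0051]
```

View pics/t1.png

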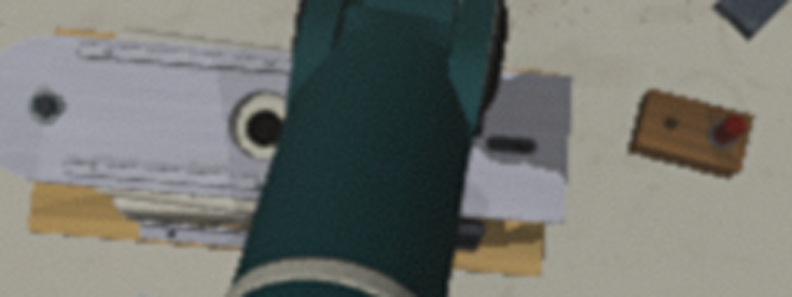

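Now the slot is at crop (511,145) and the opening is nearly concentric with the pour hole at (262,126), so the cover is close to square. I ease the vertical pull and push on gently to feel the stop.

To row units: 0.004 m is 0.02, 0.002 m is 0.01.

```bash
for i in 1; do echo '{"sx": [0, 0.01, 0], "sy": [0, 0, 0], "sz": [0.02, 0, 0], "rz": [0, 0, 0], "jaw": [0.1, 0.1, 0.1]}' | python3 -m handwheel; done; python3 -c "
from h import *
rel([.557,-.041,.136])"; echo '{"sx": [0.01, 0], "sy": [0, 0], "sz": [0, 0], "rz": [0, 0], "jaw": [0.1, 0.1]}' | python3 -m handwheel;python3 -c "
from h import *
rel([.557,-.041,.136])"
```

```text
t: 3.7
tool_pos: [0.5408, -0.0392, 0.1409]
orientation: [0.002, 0.066, 0.998, -0.0]
ft_force: [3.1, -4.0, 8.6]
opening: 0.252
gripper_force: 71.9
t 3.7 pos [ 0.5408 -0.0392  0.1409] yaw 0.1318 zaxis [ 3.9e-03 -7.0e-04 -1.0e+00] F [ 3.1 -4.   8.6] op 0.252
tool-frame delta [-0.0163  0.0003  0.005 ]
t: 3.87
tool_pos: [0.5388, -0.039, 0.1409]
orientation: [0.002, 0.066, 0.998, -0.0]
ft_force: [1.1, -5.1, 9.7]
opening: 0.252
gripper_force: 71.7
t 3.8667 pos [ 0.5388 -0.039   0.1409] yaw 0.1321 zaxis [ 3.8e-03 -8.0e-04 -1.0e+00] F [ 1.1 -5.1  9.7] op 0.252
tool-frame delta [-0.0183  0.0004  0.005 ]
```

To row units: 0.002 m is 0.01, 0.001 m is 0.005.

```bash
echo '{"sx": [0.01, 0.005], "sy": [0, 0], "sz": [0, 0], "rz": [0, 0], "jaw": [0.1, 0.1]}' | python3 -m handwheel | sed -n '2p;4p'; echo '{"sx": [0.01, 0.005], "sy": [0, 0], "sz": [0, 0], "rz": [0, 0], "jaw": [0.1, 0.1]}' | python3 -m handwheel| sed -n '2p;4p';echo '{"sx": [0.01, 0], "sy": [0, 0], "sz": [0, 0], "rz": [0, 0], "jaw": [0.1, 0.1]}' | python3 -m handwheel| sed -n '2p;4p'
```

```text
tool_pos: [0.5361, -0.0387, 0.1409]
ft_force: [5.6, -5.3, 7.0]
tool_pos: [0.5358, -0.0387, 0.1411]
ft_force: [38.5, -9.6, -22.6]
tool_pos: [0.5354, -0.0386, 0.1412]
ft_force: [44.8, -12.2, -29.2]
```

Hard stop felt at x ≈ 0.5358. I relax, release, and lift away from the knob.

To row units: -0.002 m is -0.01, -0.0015 m is -0.0075.

```bash
echo '{"sx": [-0.01, -0.0075, 0], "sy": [0, 0, 0], "sz": [0, 0, 0], "rz": [0, 0, 0], "jaw": [0.1, 0.1, 0.1]}' | python3 -m handwheel | sed -n '2p;4p'; echo '{"sx": [0, 0, 0, 0, 0, 0, 0, 0, 0, 0, 0, 0], "sy": [0, 0, 0, 0, 0, 0, -0.2, -0.2, -0.2, -0.2, -0.2, -0.2], "sz": [0, 0, 0, 0, -0.2, -0.2, -0.05, 0, 0, 0, 0, 0], "rz": [0, 0, 0, 0, 0, 0, 0, 0, 0, 0, 0, 0], "jaw": [1, 1, 1, 1, 1, 1, 1, 1, 1, 1, 1, 1]}' | python3 -m handwheel
python3 - <<'E'
from h import *
rel([.549,-.336,.2])
for n in('top','scene'):
    p,d=vision.grab_frame(n);np.savez(n+'2.npz',p=p)
    cv2.imwrite(f'pics/{n}2.png',cv2.resize(p[135:225,135:375,::-1] if n=='top' else p[120:270,190:390,::-1],None,fx=3.3,fy=3.3,interpolation=2))
E
```

```text
tool_pos: [0.5355, -0.0386, 0.141]
ft_force: [11.1, -7.3, 3.7]
t: 5.62
tool_pos: [0.5011, -0.277, 0.2296]
orientation: [0.0, 0.065, 0.998, 0.0]
ft_force: [0.6, 0.2, -0.4]
opening: 1.001
gripper_force: 0.0
t 5.6167 pos [ 0.5011 -0.277   0.2296] yaw 0.1303 zaxis [ 3.e-04  1.e-04 -1.e+00] F [ 0.6  0.2 -0.4] op 1.001
tool-frame delta [-0.0552 -0.0523  0.0296]
```

View pics/top2.png

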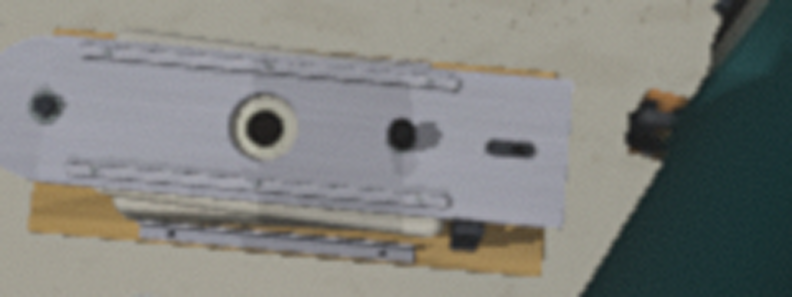

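The cover is square against the stop: opening at (263,127) over the pour hole, slot at (511,149). Next I compute the slot position and go for the pin.

```bash
python3 - <<'E'
from h import *
p=np.load('top2.npz')['p'];g=p[...].mean(2)
print(g[176:185,278:302].astype(int))
blobs('t',p,g<95,(278,172,302,188))
P=np.array([.5701,.269]);S=cast('top',(135+511/3.3,135+149.5/3.3),.126);print(S,np.arctan2(S[0]-P[0],P[1]-S[1]),np.hypot(*(S[:2]-P)))
q=np.load('scene2.npz')['p'];g=q.mean(2);print(g[185:200,268:290].astype(int))
E
echo '{"sx": [-0.14, -0.14, 0, 0, 0], "sy": [-0.1325, -0.1325, 0, 0, 0], "sz": [0, 0, 0.2, 0.2, 0], "rz": [0, 0, 0, 0, 0], "jaw": [1, 1, 1, 1, 1]}' | python3 -m handwheel|sed -n '2p;4p'
python3 -c "
from h import *
rel([.5497,-.3365,.064])"
```

```text
[[158 159 157 157 157 151 146 147 151 152 153 154 157 157 157 155 157 160
  160 159 159 157 158 157]
 [156 158 158 156 145 117  98 101 109 116 120 121 127 135 131 133 137 142
  153 159 162 161 159 161]
 [155 157 158 148 112  71  58  61  65  70  68  68  75  76  76  81  87  96
  122 150 157 156 156 157]
 [158 159 159 144  93  53  52  57  58  59  56  55  43  40  36  44  50  58
   84 132 154 160 157 158]
 [155 160 159 141  96  62  57  59  57  58  56  49  40  33  32  38  46  49
   66 116 146 158 157 156]
 [157 156 159 148 122  95  77  74  68  64  63  60  51  47  41  38  47  56
   78 118 149 155 156 157]
 [160 161 157 153 154 144 130 118 114 108 105 103  97  92  87  82  81  88
  111 140 155 156 154 156]
 [158 159 157 159 158 159 155 154 155 154 154 154 153 148 143 140 134 138
  143 155 158 157 155 155]
 [158 157 160 157 159 160 159 160 160 161 158 160 158 158 158 156 154 155
  156 157 157 158 157 156]]
t [282 178  15   5  59] [289.6 179.7]
[ 0.52456501 -0.13453314  0.126     ] -0.11236546610652558 0.4060941198677919
[[167 168 167 167 167 165 168 166 168 169 169 169 169 170 172 166 169 172

[... 838 characters left out ...]
 167 166 168 169]
 [161 144 138 126 107 102  99 110 122 136 136 153 172 171 170 169 168 167
  167 166 167 166]
 [169 169 169 162 144 138 123 106 104 108 114 138 165 170 170 170 171 171
  170 169 169 167]
 [167 169 168 167 168 168 158 145 122 126 132 151 162 168 169 168 168 170
  170 171 170 171]
 [168 168 169 168 169 167 166 168 157 157 159 165 168 169 168 169 169 169
  168 170 170 152]
 [169 168 167 168 169 170 170 167 166 167 165 168 168 169 169 171 170 168
  167 162 142 112]]
tool_pos: [0.5475, -0.3333, 0.1423]
ft_force: [-1.0, 2.3, -2.2]
t 6.1333 pos [ 0.5475 -0.3333  0.1423] yaw 0.1311 zaxis [-0.0089  0.0043 -1.    ] F [-1.   2.3 -2.2] op 0.999
tool-frame delta [-0.0034 -0.0031  0.0783]
```

The slot shows a darker patch around cols 291–293, a hint that the hole is a little to −y of centre; I'll confirm that by feel. Next I grip the pin.

To row units: 0.04 m is 0.2, 0.038 m is 0.19.

```bash
python3 -c "
from h import *
print(cast('top',(292,180),.118),cast('top',(289.7,180),.126))"
echo '{"sx": [-0.0125, 0, 0, 0], "sy": [-0.015, 0, 0, 0], "sz": [0.2, 0.19, 0, 0], "rz": [0, 0, 0, 0], "jaw": [1, 1, 1, 1]}' | python3 -m handwheel 50|sed -n '2p;4p'
echo '{"sx": [0, 0, 0, 0, 0, 0, 0, 0], "sy": [0, 0, 0, 0, 0, 0, 0, 0], "sz": [0, 0, 0, 0, 0, 0, 0, 0], "rz": [0, 0, 0, 0, 0, 0, 0, 0], "jaw": [0.05, 0.05, 0.05, 0.05, 0.05, 0.05, 0.05, 0.05]}' | python3 -m handwheel
python3 -c "
from h import *
rel([.5497,-.3365,.064])"
```

```text
[ 0.52669738 -0.14146611  0.118     ] [ 0.52544831 -0.13413345  0.126     ]
tool_pos: [0.5521, -0.3382, 0.0722]
ft_force: [0.2, -0.2, 1.0]
t: 7.13
tool_pos: [0.5529, -0.3381, 0.072]
orientation: [0.0, 0.065, 0.998, 0.0]
ft_force: [-0.7, 4.7, 8.4]
opening: 0.217
gripper_force: 48.4
t 7.1333 pos [ 0.5529 -0.3381  0.072 ] yaw 0.1304 zaxis [ 8.e-04  5.e-04 -1.e+00] F [-0.7  4.7  8.4] op 0.217
tool-frame delta [0.0034 0.0011 0.008 ]
```

To row units: -0.04 m is -0.2, -0.02 m is -0.1.

```bash
echo '{"sx": [0, 0, 0, 0, 0, 0], "sy": [0, 0, 0, 0, 0, 0], "sz": [0, -0.1, -0.2, -0.2, -0.2, 0], "rz": [0, 0, 0, 0, 0, 0], "jaw": [0.05, 0.05, 0.05, 0.05, 0.05, 0.05]}' | python3 -m handwheel 80
python3 -c "
from h import *
rel([.5279,-.1416,.212])"
```

```text
t: 7.63
tool_pos: [0.5545, -0.3406, 0.2193]
orientation: [0.004, 0.066, 0.998, -0.002]
ft_force: [-0.3, -1.3, -0.7]
opening: 0.207
gripper_force: 78.7
t 7.6333 pos [ 0.5545 -0.3406  0.2193] yaw 0.1312 zaxis [ 0.0087 -0.0046 -1.    ] F [-0.3 -1.3 -0.7] op 0.207
tool-frame delta [0.0524 0.1938 0.0062]
```

To row units: 0.0385 m is 0.1925, 0.0105 m is 0.0525.

```bash
echo '{"sx": [0.0525, 0.0525, 0.0525, 0.0525, 0.0525, 0, 0, 0], "sy": [0.1925, 0.1925, 0.1925, 0.1925, 0.1925, 0, 0, 0], "sz": [0, 0, 0, 0, 0, 0, 0, 0], "rz": [0, 0, 0, 0, 0, 0, 0, 0], "jaw": [0.05, 0.05, 0.05, 0.05, 0.05, 0.05, 0.05, 0.05]}' | python3 -m handwheel|sed -n '1,2p'
python3 - <<'E'
from h import *
rel([.5279,-.1416,.195])
for n in('top','scene'):
    p,d=vision.grab_frame(n);np.savez(n+'3.npz',p=p)
    h=cv2.cvtColor(p,cv2.COLOR_RGB2HSV)
    red=((h[...,0]<8)|(h[...,0]>172))&(h[...,1]>140)&(h[...,2]>50)
    blobs(n,p,red,(220,100,340,230),4)
cv2.imwrite('pics/s3.png',cv2.resize(p[80:220,190:340,::-1],None,fx=4,fy=4,interpolation=2))
E
```

```text
t: 8.3
tool_pos: [0.5255, -0.1411, 0.2115]
t 8.3 pos [ 0.5255 -0.1411  0.2115] yaw 0.1306 zaxis [ 4.e-04 -3.e-04 -1.e+00] F [ 1.  -0.4 -1.3] op 0.212
tool-frame delta [-0.0024 -0.0002  0.0165]
```

View pics/s3.png

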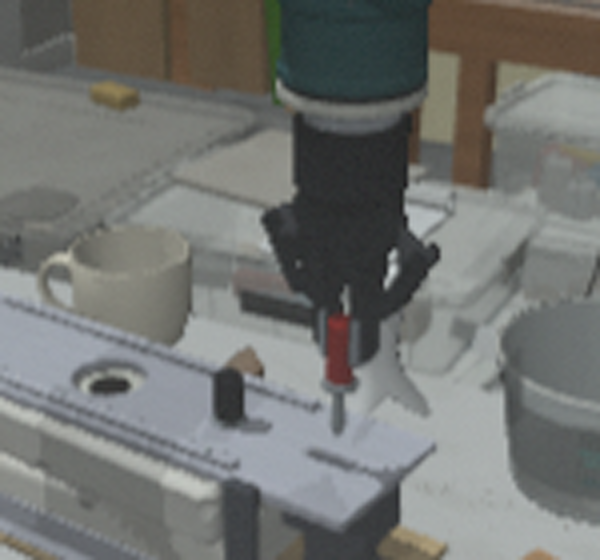

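The pin hangs upright with its tip at crop (338,432), and the slot runs (308,452) to (390,473) with its middle near (348,462). Check: cast the tip ray and compare.

To row units: 0.01 m is 0.05, 0.008 m is 0.04.

```bash
python3 -c "
from h import *
f=lambda u,v:(190+u/4,80+v/4)
print('tip',cast('scene',f(338,433),.1515),'tipz.148',cast('scene',f(338,433),.148),'slot',cast('scene',f(348,462),.126),cast('scene',f(308,452),.126),cast('scene',f(390,473),.126))"
echo '{"sx": [-0.01, 0, 0, 0, 0, 0], "sy": [0, 0, 0, 0, 0, 0], "sz": [0.05, 0.04, 0, 0.015, 0.015, 0], "rz": [0, 0, 0, 0, 0, 0], "jaw": [0.05, 0.05, 0.05, 0.05, 0.05, 0.05]}' | python3 -m handwheel|sed -n '1,4p'
```

```text
tip [ 0.51981135 -0.1428267   0.1515    ] tipz.148 [ 0.52495327 -0.14027923  0.148     ] slot [ 0.52486778 -0.14894356  0.126     ] [ 0.52289116 -0.11719516  0.126     ] [ 0.52630098 -0.1818091   0.126     ]
t: 8.9
tool_pos: [0.5272, -0.1412, 0.1867]
orientation: [-0.0, 0.065, 0.998, -0.0]
ft_force: [-0.9, 0.1, -1.0]
```

To row units: 0.003 m is 0.015.

```bash
for i in 1; do echo '{"sx": [0, 0, 0], "sy": [0, 0, 0], "sz": [0.015, 0.015, 0], "rz": [0, 0, 0], "jaw": [0.05, 0.05, 0.05]}' | python3 -m handwheel|sed -n '2p;4p';done;  echo '{"sx": [0, 0, 0], "sy": [0, 0, 0], "sz": [0.01, 0.01, 0], "rz": [0, 0, 0], "jaw": [0.05, 0.05, 0.05]}' | python3 -m handwheel|sed -n '2p;4p'
```

```text
tool_pos: [0.5274, -0.141, 0.1809]
ft_force: [0.5, -0.0, -1.6]
tool_pos: [0.5277, -0.1411, 0.1772]
ft_force: [4.8, 0.1, -2.9]
```

To row units: 0.002 m is 0.01, -0.001 m is -0.005.

```bash
echo '{"sx": [-0.005, 0, 0], "sy": [0, 0, 0], "sz": [0.01, 0.01, 0], "rz": [0, 0, 0], "jaw": [0.05, 0.05, 0.05]}' | python3 -m handwheel|sed -n '2p;4p';  echo '{"sx": [0, 0, 0], "sy": [0, 0, 0], "sz": [0.01, 0.01, 0], "rz": [0, 0, 0], "jaw": [0.05, 0.05, 0.05]}' | python3 -m handwheel|sed -n '2p;4p'
```

```text
tool_pos: [0.5284, -0.1414, 0.173]
ft_force: [2.3, -2.0, -1.7]
tool_pos: [0.5288, -0.1418, 0.1694]
ft_force: [3.5, -4.4, 0.7]
```

The tip has passed below the post's top with almost no resistance, so it's in the hole. I follow the side forces and lower it.

To row units: 0.002 m is 0.01, -0.001 m is -0.005.

```bash
echo '{"sx": [-0.005, 0, 0], "sy": [-0.005, 0, 0], "sz": [0.01, 0.01, 0], "rz": [0, 0, 0], "jaw": [0.05, 0.05, 0.05]}' | python3 -m handwheel|sed -n '2p;4p';  echo '{"sx": [-0.0025, 0, 0], "sy": [-0.0025, 0, 0], "sz": [0.015, 0.015, 0], "rz": [0, 0, 0], "jaw": [0.05, 0.05, 0.05]}' | python3 -m handwheel|sed -n '2p;4p'
```

```text
tool_pos: [0.5291, -0.1424, 0.1648]
ft_force: [2.1, -2.2, -4.1]
tool_pos: [0.5294, -0.1427, 0.1585]
ft_force: [1.6, -1.2, -3.1]
```

To row units: 0.003 m is 0.015.

```bash
echo '{"sx": [0, 0, 0], "sy": [0, 0, 0], "sz": [0.015, 0.015, 0], "rz": [0, 0, 0], "jaw": [0.05, 0.05, 0.05]}' | python3 -m handwheel|sed -n '2p;4p';  echo '{"sx": [0, 0, 0], "sy": [0, 0, 0], "sz": [0.015, 0.015, 0], "rz": [0, 0, 0], "jaw": [0.05, 0.05, 0.05]}' | python3 -m handwheel|sed -n '2p;4p'
```

```text
tool_pos: [0.5295, -0.1428, 0.1527]
ft_force: [1.1, -1.2, -2.7]
tool_pos: [0.5295, -0.1428, 0.1467]
ft_force: [0.9, 0.1, -1.8]
```

To row units: 0.001 m is 0.005.

```bash
echo '{"sx": [0, 0, 0], "sy": [0, 0, 0], "sz": [0.005, 0.005, 0], "rz": [0, 0, 0], "jaw": [0.05, 0.05, 0.05]}' | python3 -m handwheel|sed -n '2p;4p';  echo '{"sx": [0, 0], "sy": [0, 0], "sz": [0.005, 0], "rz": [0, 0], "jaw": [0.05, 0.05]}' | python3 -m handwheel|sed -n '2p;4p'
```

```text
tool_pos: [0.5302, -0.1429, 0.146]
ft_force: [-0.5, 0.3, 8.1]
tool_pos: [0.5309, -0.143, 0.1458]
ft_force: [-1.8, 1.7, 19.4]
```

The collar is seated on the plate: force rises at TCP z 0.146, exactly the home height. Release, retreat and check.

To row units: -0.04 m is -0.2, -0.03 m is -0.15.

```bash
echo '{"sx": [0, 0, 0, 0, 0, 0, 0, 0, 0, 0, 0, 0, 0, 0, 0, 0, 0], "sy": [0, 0, 0, 0, 0, 0, 0, 0, 0, 0, -0.2, -0.2, -0.2, -0.2, -0.2, -0.2, 0], "sz": [-0.005, 0, 0, 0, 0, 0, 0, -0.15, -0.2, -0.2, 0, 0, 0, 0, 0, 0, 0], "rz": [0, 0, 0, 0, 0, 0, 0, 0, 0, 0, 0, 0, 0, 0, 0, 0, 0], "jaw": [0.05, 0.05, 1, 1, 1, 1, 1, 1, 1, 1, 1, 1, 1, 1, 1, 1, 1]}' | python3 -m handwheel|sed -n '1,4p'
python3 - <<'E'
from h import *
t,_=vision.grab_frame('top');s,_=vision.grab_frame('scene')
a=cv2.resize(t[135:225,135:375,::-1],None,fx=3.3,fy=3.3,interpolation=2)
b=cv2.resize(s[140:260,150:360,::-1],None,fx=2.4,fy=2.4,interpolation=2)
o=np.zeros((600,800,3),np.uint8);o[:a.shape[0],:a.shape[1]]=a;o[300:300+b.shape[0],:b.shape[1]]=b
cv2.imwrite('pics/end.png',o)
E
```

```text
t: 12.73
tool_pos: [0.4947, -0.3885, 0.2553]
orientation: [-0.001, 0.069, 0.998, -0.002]
ft_force: [-0.4, -0.5, 0.3]
```

View pics/end.png

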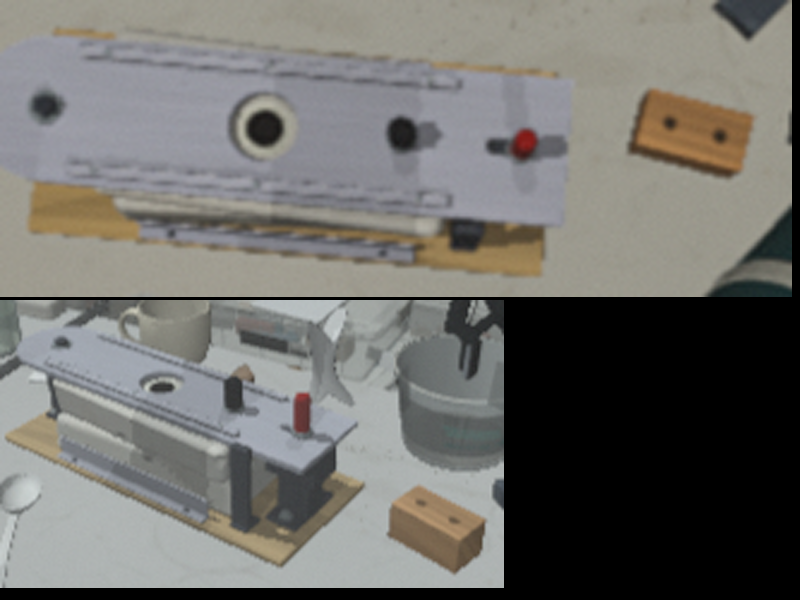

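The pin stands upright at top-crop (525,143) with its collar on the plate. The cover is still square with the opening over the hole (263,127), and the gripper is clear.

```bash
python3 -c "
from bench import order
print(order.sign_off())"
```

```text
the job is handed in; nothing more can be done
None
```

The cover is square against its stop with the pour opening over the pour hole, the drop pin is fully home and upright with its collar on the plate, and I handed the job in at about 13 s.

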